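# Gauge a border tile on the bench micrometer

## Robot

A 7-joint arm with a two-finger parallel gripper is mounted at the origin on the work surface. World frame = base frame: x ahead of the robot, y to its left, z up, the work surface at z = 0. Lengths are in m, angles in rad, forces in N, time in s.
With the tool pointing down it reaches from about 0.4 to 0.875 m from the base axis. Payload 6.5 kg.
Tool frame: the origin (TCP) lies at the very end of the fingers, on their centre line; the grasp point (between the pads) lies 19 mm behind it; z points along the fingers, y is the line along which they close (so a half turn about z gives the same grasp; the last joint's range is limited). The gripper opens to 85 mm and grips with 20 to 120 N. Pads are 22 mm wide; open, the fingers measure 114 mm over their backs; the gripper's body (76 mm by 85 mm) begins 54 mm behind the grasp point. The pads swing forward as they close: fully open they stand 13 mm farther back than shut.
Start: joints at [1.212, 0.536, -0.004, 1.538, 0.003, 1.067, -0.071], TCP at [0.188, -0.622, 0.231] pointing down, gripper open.
Joint ranges: [-2.7, 2.7], [-0.37, 2.16], [-1.27, 1.26], [0.24, 2.4], [-1.31, 4.45], [0.19, 1.91], [-2.76, 2.76]. Speed limits (rad/s): [2.39, 2.39, 3.14, 3.14, 3.14, 3.14, 3.14].

## Interface

Orientations are given as a 3x3 rotation matrix whose columns are the frame's x, y, z axes.
In Python, from station import env, imaging gives the robot as it stands.
- The arm moves only by the shell command python3 -m jog 'ROWS' [FORCE]. ROWS is JSON, a list that holds one entry, the list of rows, each a list of 7 numbers: the shift along the tool's x, y, z in mm, then the turn, a rotation vector about the tool's x, y, z in degrees, then the closure, from -1 (fully open) to 1 (shut). In form: [[[dx, dy, dz, ax, ay, az, grip], ...]]. A call has 1 to 20 rows; each row is the pose to reach, as a shift and turn from the pose commanded when the call began, along the tool's axes at that moment; what a row does not reach only later rows make up. A row lasts 1/12 s, in which the tool goes at most 41.7 mm and 7.16 degrees, less where a joint would pass 70% of its speed; a pose out of reach is approached as far as the arm can. A call with a gripper value outside its range is refused whole. The fingers move at their own pace and stop on an object; FORCE is the grip in N (left out, the last holds). Time passes only in rows, so rows that repeat a pose let the fingers close. It gives the time, the measured TCP pose, the force, the opening and the grip force at its end, in the units of the state.
- env.observe(): the state, without advancing time (a new reading comes with each control period).
- imaging.read_camera(name): name is "side" or "top"; returns a dict with "pixels" (400x640x3 uint8, red, green, blue), "camera_matrix" (3x3 intrinsics, pixels), "D" ([k1, k2, p1, p2, k3] as OpenCV has them; the pictures are not rectified), "extrinsics" (4x4, takes a point from world to camera coordinates). Camera axes: x right, y up, looking along -z (the intrinsics and any distortion apply to the point x, -y, -z); pixel columns grow to the right and rows downward; lengths in m; the calibration is good to about 2 mm. A picture is of the moment at which its call begins. There is no depth.
- env.close_job(): hands the job in; it is judged then, once.
Trained networks look in the newest picture that a camera, given by its name, has taken for a name from the list of things; names that differ only in an ending like _2 or _b are one class to them, and where a whole thing is asked for, a point or a joint stands for the part that bears it (a point fixed in the world has none). Each returns a list of dicts, best first, with "p" (0 to 1); they miss things now and then, are a little off and sometimes report something else, mostly with a low value. They report only what shows in the picture. A call takes as long as a camera call.
- imaging.masks_of(camera, label): "mask" (400x640 bool, what is visible of it).
- imaging.mark_of(camera, label): "position" ([x, y, z] in m, in world coordinates, good to about 4 mm: a listed point, or the origin of a listed thing).
The state is a dict: "time": time; "q": joint angles; "qd": joint speeds; "effort": joint torques, N m; "position": TCP position; "orientation": TCP orientation; "ft_force": force on the tool from outside, world axes, zero at the start; "torque": the same for the moment, N m; "gripper_width": finger opening in m; "grasp_force": force on a finger pad.
Only numpy, scipy, OpenCV 4.12 (cv2) and the standard library are available. Lean on these libraries where they do the work, as an engineer would, in place of code of your own. Each camera call takes 0.05 s, during which the arm holds its last target. There are 200 camera calls.

## Task

Gauge the long narrow tile on the bench micrometer: lay its end on the micrometer's small steel table, slide it in flat and straight under the spindle until it sits fully home against the stop at the back of the throat, and let it go. Then close the spindle on it with the ratchet knob at the very top, turning clockwise from above until the knob slips; let it slip on by an eighth to a quarter of a turn, no more, and leave the tile gripped by the spindle. Be gentle with the brittle tile, do not tighten by the thimble below the knob, and leave the other things where they are.

Things in the scene. Friction and masses are not known exactly. Their poses are not given: they have to be found in the camera images.
- tile: the long narrow border tile to be gauged: white glazed ceramic, 150 x 40 x 9 mm, about 0.13 kg, lying flat on the table. Both ends are alike. Origin: centre of its underside; x along its length, z up
- micrometer: bench micrometer, fixed: grey cast C-frame on a foot 150 x 110 x 20 mm, throat open to the front. Origin: on the wooden table, on the spindle's upright axis; x points from the open front to the back of the throat (the tile goes in along +x), z up. Upper arm: z 114 to 148 mm, to 15 mm in front of the axis. Display box on the column (x +36 to +76, 62 mm wide) to z 178. Tile is home with its centre at x -45 mm
- table_centre (a point): the point on the top face of the micrometer's steel table, straight under the spindle, 60 mm above the wooden table
- work_table: the micrometer's steel table (anvil) that carries the tile: 91 mm (x) x 60 mm (y) x 8 mm, top 60 mm above the wooden table; its front edge lies 62 mm in front of the spindle axis. With the tile home, 58 mm of it stand out free beyond that edge, where fingers can hold it from above clear of table and frame. Origin: centre of its underside, axes as the micrometer's
- throat_stop: the steel stop plate on the column, 50 mm wide, rising 24 mm from the steel table's top; its flat front face lies 30 mm behind the spindle axis, square to x. Origin: middle of that face's lower edge, level with the steel table's top
- barrel: the thimble: an upright graduated aluminium drum, 26 mm in diameter, z 156 to 190 mm, on the spindle axis. It turns but stays at its height. It drives the spindle past the ratchet, so it must not be gripped. The spindle (8 mm thick) comes down 8 mm a turn without turning itself; its flat tip starts 1.8 to 5.5 mm over the lying tile and presses on it with 40 N when the ratchet slips. Origin: centre of its lower end
- ratchet_top (a point): centre of the top face of the ratchet knob: upright ribbed steel knob, 18 mm in diameter, z 198 to 232 mm (this point: 232), on the spindle axis above the thimble; stays at its height. Clockwise it turns the thimble (0.05 N m) and lowers the spindle; with the spindle on the tile its torque climbs to 0.10 N m, then it slips smoothly. Let go, it stays clamped; turned back, it lifts the spindle
- ratchet (a joint): how far the ratchet knob has slipped round on the thimble, rad: 0 at the start, grows with clockwise slip, does not change while knob and thimble turn together
- square_tile: a square white tile, 80 x 80 x 9 mm, lying flat; bystander. Origin: centre of its underside
- cup_shard: the broken-open half of a white cup, 80 mm across, 30 to 68 mm tall, standing on its foot; bystander. Origin: centre of its underside
- rim_shard: a curved red piece of a pot's rim, about 70 mm long, 16 mm tall; bystander. Origin: under its middle
- red_bowl: a red bowl, 130 mm across, 50 mm tall; bystander. Origin: centre of its underside
- glue_gun: a black hot-glue gun lying on its side, about 220 x 140 x 35 mm; bystander. Origin: under the middle of its body
- nippers: tile nippers with black rubber handles, 170 mm long, lying flat; bystander. Origin: under the middle
- stick_jar: a glass jar, 72 mm across, 90 mm tall, with clear glue sticks standing in it up to 150 mm; bystander. Origin: centre of its underside

How it is judged:
On the way, in this order (a step that is already met when the one before it is completed fails the run):
1. the tile lies flat on the steel table, straight and home against the stop, let go and not yet gripped by the spindle (x of tile in the frame of micrometer above -0.049 m and y of tile in the frame of micrometer between -0.008 and 0.008 m and z of tile in the frame of micrometer between 0.057 and 0.063 m and angle between the x axis of tile and the x axis of micrometer, either way round below 0.087 rad and angle between tile's own z axis and vertical below 0.03 rad and contact force between work_table and tile below 8 N and contact force between the fingers and tile below 0.2 N), for 0.2 s.
2. the spindle has come down on the tile and the ratchet knob has slipped by at least 0.35 rad (x of tile in the frame of micrometer above -0.049 m and y of tile in the frame of micrometer between -0.008 and 0.008 m and z of tile in the frame of micrometer between 0.057 and 0.063 m and angle between the x axis of tile and the x axis of micrometer, either way round below 0.087 rad and angle between tile's own z axis and vertical below 0.03 rad and contact force between work_table and tile above 20 N and value of joint ratchet above 0.35 rad), for 0.2 s.
At the end, for the whole second after the job is handed in: the tile rests flat on the steel table (height within 3 mm, tilt 0.03 rad), within 8 mm of the spindle axis sideways, straight within 5 degrees, its end within 4 mm of the stop; the spindle presses it on the steel table with more than 20 N; the ratchet knob has slipped by 0.35 to 2.0 rad in all (all of step 2 and value of joint ratchet below 2 rad and linear speed of tile below 0.01 m/s); the robot touches nothing.
It fails at once if the ratchet runs on: it has slipped by more than 2.0 rad (value of joint ratchet above 2 rad).
It fails at once if the thimble itself is gripped or pushed (more than 4 N) instead of the ratchet knob (contact force between the fingers and barrel above 4 N).
It fails at once if the tile is pressed on the steel table with more than 65 N (over-tightened or leaned on) (contact force between tile and work_table above 65 N).
It fails at once if the tile is rammed against the stop with more than 30 N (contact force between tile and throat_stop above 30 N).
It fails at once if another thing is shifted by more than 20 mm (distance of any of square_tile, cup_shard, rim_shard, red_bowl, glue_gun, nippers, stick_jar from where it was at the start of the episode above 0.02 m).
It also fails if it takes over 69 s, if anything falls off the work surface, if the arm or the gripper's body presses on something with over 40 N, if the wrist force passes 120 N, or if a joint passes its speed limit or range.

## Working session

There is one attempt and no reset: what is moved stays moved. The work goes in short steps, Python scripts to look and compute and a shell command to move; the robot and the scene stay as the last step left them, time stands still between calls to the robot, and variables do not carry over. Pictures are saved under pics/ and viewed, at most 11 in all, crops included, and the job is handed in when it is done.

```bash
ls; mkdir -p pics; cat > h.py <<'E'
import numpy as np,cv2
from station import env,imaging
def cam(n):
    return imaging.read_camera(n)
def ray(c,uv):
    K=np.array(c["camera_matrix"],float);D=np.array(c["D"],float);E=np.array(c["extrinsics"],float)
    p=cv2.undistortPoints(np.array(uv,float).reshape(-1,1,2),K,D).reshape(-1,2)
    d=np.c_[p[:,0],-p[:,1],-np.ones(len(p))]@E[:3,:3]   # R^T d
    o=-E[:3,:3].T@E[:3,3]
    return o,d
def onz(c,uv,z):
    o,d=ray(c,uv);return o+d*((z-o[2])/d[:,2])[:,None]
def proj(c,P):
    E=np.array(c["extrinsics"],float);P=np.atleast_2d(P)@E[:3,:3].T+E[:3,3]
    P=P*[1,-1,-1]
    return cv2.projectPoints(P.reshape(-1,1,3),np.zeros(3),np.zeros(3),np.array(c["camera_matrix"],float),np.array(c["D"],float))[0].reshape(-1,2)
def save(c,f): cv2.imwrite("pics/"+f,c["pixels"][:,:,::-1])
E
python3 - <<'E'
from h import *
for n in("top","side"):
    c=cam(n);save(c,n+"0.png")
    for l in("tile","micrometer","table_centre","throat_stop","ratchet_top","work_table","barrel","square_tile","cup_shard","rim_shard","red_bowl","glue_gun","nippers","stick_jar"):
        r=imaging.mark_of(n,l)
        print(n,l,[(np.round(x["position"],3).tolist(),round(x["p"],2)) for x in r[:2]])
    r=imaging.masks_of(n,"tile")
    for x in r[:2]:
        m=x["mask"].astype(np.uint8);cs=max(cv2.findContours(m,0,2)[0],key=cv2.contourArea)
        b=cv2.boxPoints(cv2.minAreaRect(cs));print(x["p"],m.sum(),b.round(1).tolist(),onz(c,b,.009).round(4).tolist())
s=env.observe();print({k:np.round(v,3).tolist() for k,v in s.items()})
E
```

```text
pics
top tile [([0.525, -0.147, 0.003], 0.69)]
top micrometer [([0.58, 0.074, 0.001], 0.65)]
top table_centre [([0.576, 0.072, 0.061], 0.62)]
top throat_stop []
top ratchet_top [([0.574, 0.071, 0.233], 0.63)]
top work_table [([0.564, 0.065, 0.051], 0.89), ([0.748, -0.165, 0.001], 0.27)]
top barrel [([0.577, 0.07, 0.155], 0.61)]
top square_tile [([0.474, -0.296, -0.001], 0.64), ([0.411, 0.288, 0.002], 0.17)]
top cup_shard [([0.408, 0.286, 0.0], 0.9)]
top rim_shard [([0.419, 0.089, 0.001], 0.44)]
top red_bowl [([0.408, 0.289, 0.002], 0.72), ([0.744, -0.168, 0.0], 0.56)]
top glue_gun [([0.496, 0.405, -0.002], 0.74)]
top nippers [([0.633, -0.419, 0.001], 0.91), ([0.498, 0.406, -0.002], 0.67)]
top stick_jar [([0.687, 0.329, 0.001], 0.97), ([0.405, 0.289, 0.001], 0.5)]
0.94 683 [[346.70001220703125, 200.6999969482422], [360.29998779296875, 195.3000030517578], [378.8999938964844, 241.6999969482422], [365.20001220703125, 247.10000610351562]] [[0.582, -0.1008, 0.009], [0.5967, -0.1413, 0.009], [0.4591, -0.1858, 0.009], [0.4452, -0.1461, 0.009]]
0.74 2222 [[259.79998779296875, 166.800003051757
[... 882 characters left out ...]
 0.052], 0.33)]
0.62 544 [[328.3999938964844, 232.3000030517578], [329.20001220703125, 220.60000610351562], [381.6000061035156, 224.3000030517578], [380.79998779296875, 236.0]] [[0.5768, -0.0784, 0.009], [0.6008, -0.1306, 0.009], [0.4612, -0.1863, 0.009], [0.4426, -0.1324, 0.009]]
{'time': 1.6, 'q': [1.212, 0.536, -0.004, 1.538, 0.003, 1.067, -0.071], 'qd': [-0.0, -0.001, -0.001, -0.0, 0.0, 0.001, -0.001], 'effort': [0.0, -58.333, 1.048, -25.944, 0.012, 0.002, -0.0], 'position': [0.188, -0.622, 0.231], 'orientation': [[0.957, 0.289, -0.0], [0.289, -0.957, -0.0], [-0.0, 0.0, -1.0]], 'ft_force': [0.102, 0.622, 0.878], 'torque': [0.034, 0.031, 0.007], 'grasp_force': 0.0, 'gripper_width': 0.085}
```

View pics/top0.png

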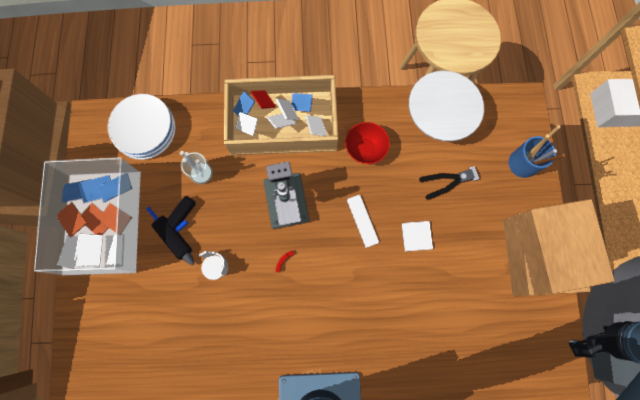

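View pics/side0.png

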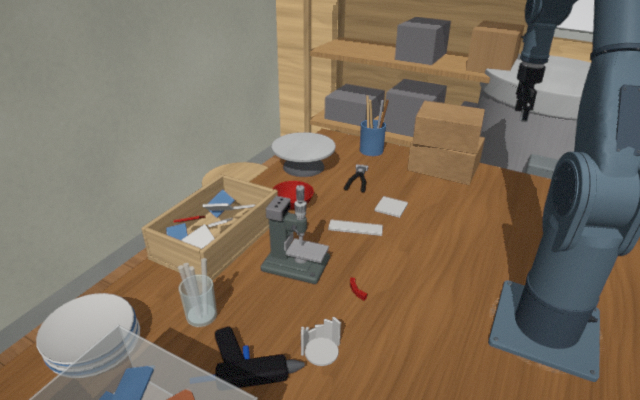

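```bash
python3 - <<'E'
from h import *
for n in("top","side"):
    c=cam(n)
    for l,z in(("work_table",.06),("tile",.009),("micrometer",.02)):
        for x in imaging.masks_of(n,l)[:1]:
            m=x["mask"].astype(np.uint8);cs=max(cv2.findContours(m,0,2)[0],key=cv2.contourArea)[:,0]
            P=onz(c,cs,z)[:,:2]
            (ce,s,a)=cv2.minAreaRect((P*1000).astype(np.float32));print(n,l,round(x["p"],2),np.round(ce,1),np.round(s,1),round(a,1))
    for pt in((.577,.071,.06),(.577,.071,.232)): print(proj(c,pt).round(1))
    u,v=proj(c,(.577,.071,.1))[0].astype(int)
    k=c["pixels"][v-55:v+55,u-50:u+50]
    if n=="top": a=cv2.resize(k,None,fx=5,fy=5,interpolation=2);print(u-50,v-55)
    else:
        print(u-50,v-55)
    cv2.imwrite(f"pics/c_{n}.png",cv2.resize(k,None,fx=5,fy=5,interpolation=2)[:,:,::-1])
E
```

```text
top work_table 0.89 [557.2  68.9] [93.1 60.5] 9.3
top tile 0.74 [ 522.2 -143.6] [150.2  44.6] 17.8
top micrometer 0.7 [605.8  77.6] [190.5 112. ] 9.0
[[286.3 200.8]]
[[281.7 184.9]]
235 142
side work_table 0.68 [557.9  76.3] [91.8 66.1] 9.2
side tile 0.6 [ 520.8 -136.3] [146.5  50.2] 17.9
side micrometer 0.56 [662.5 -42.8] [170.2 452.6] 30.9
[[301.2 246.8]]
[[300.3 186.2]]
250 178
```

View pics/c_top.png

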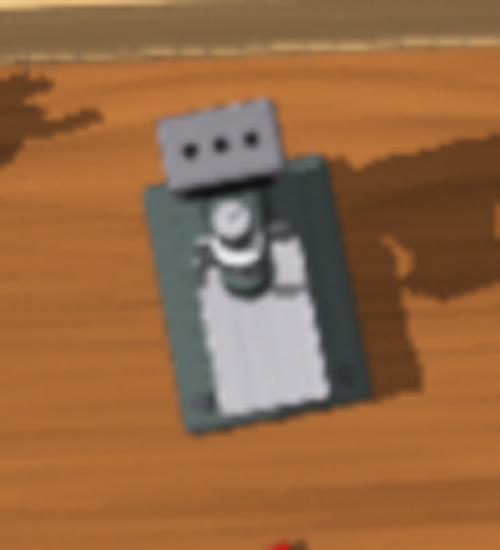

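```bash
python3 -m jog '[[[412,-359,60,0,0,-1.1,-1],[412,-359,60,0,0,-1.1,-1],[412,-359,60,0,0,-1.1,-1],[412,-359,60,0,0,-1.1,-1],[412,-359,60,0,0,-1.1,-1],[412,-359,60,0,0,-1.1,-1],[412,-359,60,0,0,-1.1,-1],[412,-359,60,0,0,-1.1,-1],[412,-359,60,0,0,-1.1,-1],[412,-359,60,0,0,-1.1,-1],[412,-359,60,0,0,-1.1,-1],[412,-359,60,0,0,-1.1,-1],[412,-359,60,0,0,-1.1,-1],[412,-359,60,0,0,-1.1,-1],[412,-359,150,0,0,-1.1,-1],[412,-359,150,0,0,-1.1,-1],[412,-359,150,0,0,-1.1,-1],[412,-359,150,0,0,-1.1,-1]]]' 35
python3 - <<'E'
from h import *
c=cam("side");u,v=proj(c,(.52,-.15,.03))[0].astype(int)
cv2.imwrite("pics/s1.png",cv2.resize(c["pixels"][v-50:v+50,u-60:u+60],None,fx=6,fy=6,interpolation=2)[:,:,::-1])
E
```

```text
time: 3.5
position: [0.4762, -0.1592, 0.0794]
orientation: [[0.952, 0.307, -0.006], [0.307, -0.952, 0.002], [-0.005, -0.003, -1.0]]
ft_force: [0.2, 0.5, 0.9]
gripper_width: 0.0853
grasp_force: 0.0
```

View pics/s1.png

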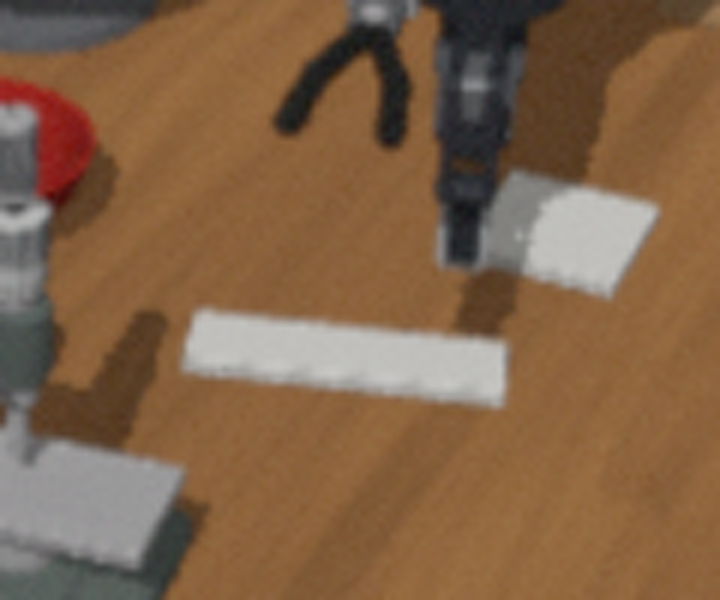

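```bash
python3 -m jog '[[[2,0,35,0,0,0,-1],[2,0,60,0,0,0,-1],[2,0,74,0,0,0,-1],[2,0,74,0,0,0,-1],[2,0,74,0,0,0,-1],[2,0,74,0,0,0,1],[2,0,74,0,0,0,1],[2,0,74,0,0,0,1],[2,0,74,0,0,0,1],[2,0,74,0,0,0,1],[2,0,74,0,0,0,1],[2,0,74,0,0,0,1]]]' 35
```

```text
time: 4.55
position: [0.4824, -0.1591, 0.0091]
orientation: [[0.952, 0.307, 0.004], [0.307, -0.952, -0.001], [0.003, 0.002, -1.0]]
ft_force: [-0.3, 1.0, 13.2]
gripper_width: 0.0011
grasp_force: 6.9
```

```bash
python3 -m jog '[[[0,0,-20,0,0,0,1],[0,0,-50,0,0,0,-1],[0,0,-50,0,0,0,-1],[0,0,-50,0,0,0,-1],[0,0,-50,0,0,0,-1],[0,0,-50,0,0,0,-1],[0,0,-50,0,0,0,-1],[0,0,-50,0,0,0,-1]]]'
python3 - <<'E'
from h import *
for n in("top","side"):
    c=cam(n);print([x["position"].round(3) if hasattr(x["position"],"round") else x["position"] for x in imaging.mark_of(n,"tile")[:1]])
    for x in imaging.masks_of(n,"tile")[:1]:
        m=x["mask"].astype(np.uint8);cs=max(cv2.findContours(m,0,2)[0],key=cv2.contourArea)[:,0]
        (ce,s,a)=cv2.minAreaRect((onz(c,cs,.009)[:,:2]*1000).astype(np.float32));print(n,round(x["p"],2),np.round(ce,1),np.round(s,1),round(a,1))
s=env.observe();print(s["position"],s["gripper_width"])
u,v=proj(c,(.52,-.15,.03))[0].astype(int)
cv2.imwrite("pics/s2.png",cv2.resize(c["pixels"][v-50:v+50,u-60:u+60],None,fx=6,fy=6,interpolation=2)[:,:,::-1])
E
```

```text
time: 5.22
position: [0.4797, -0.1589, 0.0565]
orientation: [[0.952, 0.307, -0.001], [0.307, -0.952, 0.0], [-0.001, -0.001, -1.0]]
ft_force: [-0.1, 0.4, 0.5]
gripper_width: 0.0832
grasp_force: 0.0
[[0.5254, -0.1433, 0.0014]]
top 0.9 [ 550.4 -133.7] [88.4 40.6] 17.0
[[0.5262, -0.1443, 0.0013]]
side 0.81 [ 520.5 -136.9] [146.6  54.8] 16.1
[ 0.48028177 -0.15904604  0.0571408 ] 0.08471543298017159
```

View pics/s2.png

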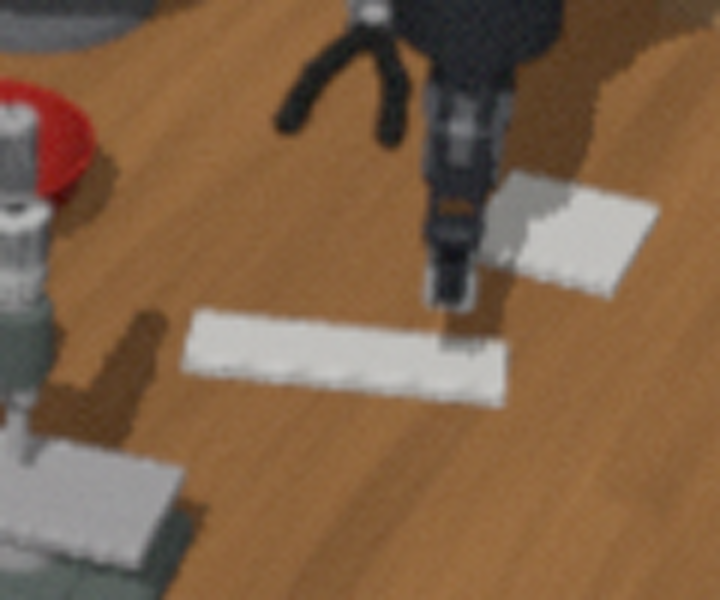

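```bash
python3 -m jog '[[[0,0,35,0,0,0,-1],[0,0,55,0,0,0,-1],[0,0,55,0,0,0,-1],[0,0,55,0,0,0,-1],[0,0,55,0,0,0,-1],[0,0,55,0,0,0,1],[0,0,55,0,0,0,1],[0,0,55,0,0,0,1],[0,0,55,0,0,0,1],[0,0,55,0,0,0,1],[0,0,55,0,0,0,1],[0,0,55,0,0,0,1]]]' 35
```

```text
time: 6.52
position: [0.4808, -0.1592, 0.0031]
orientation: [[0.952, 0.307, 0.001], [0.307, -0.952, -0.0], [0.001, 0.001, -1.0]]
ft_force: [-0.7, 0.3, 8.0]
gripper_width: 0.0385
grasp_force: 34.5
```

```bash
python3 -m jog '[[[0,0,-20,0,0,0,1],[0,0,-55,0,0,0,1],[-10,0,-93,0,0,0,1],[-14,-30,-93,0,0,3,1],[-14,-65,-93,0,0,6,1],[-14,-100,-93,0,0,8.7,1],[-14,-135,-93,0,0,8.7,1],[-14,-170,-93,0,0,8.7,1],[-14,-200,-93,0,0,8.7,1],[-14,-213,-93,0,0,8.7,1],[-4,-213,-93,0,0,8.7,1],[6,-213,-93,0,0,8.7,1],[6,-213,-93,0,0,8.7,1],[6,-213,-93,0,0,8.7,1]]]'
cat > look.py <<'E'
from h import *
import sys
s=env.observe();print(s["position"].round(4),s["ft_force"].round(2),s["gripper_width"])
y=np.radians(9.2);R=np.array([[np.cos(y),-np.sin(y)],[np.sin(y),np.cos(y)]]);A=np.array([.575,.071])
ims=[]
for n in("top","side"):
    c=cam(n);z=float(sys.argv[2])
    for l in("tile","table_centre"):
        print(n,l,[np.round(x["position"],4) for x in imaging.mark_of(n,l)[:1]])
    for l,zz in(("tile",z),("work_table",.06)):
      for x in imaging.masks_of(n,l)[:1]:
        m=x["mask"].astype(np.uint8);cs=max(cv2.findContours(m,0,2)[0],key=cv2.contourArea)[:,0]
        P=onz(c,cs,zz)[:,:2];(ce,q,a)=cv2.minAreaRect((P*1000).astype(np.float32))
        L=(P-A)@R*1000;print(n,l,round(x["p"],2),np.round(q,1),round(a,1),"local min/max",L.min(0).round(1),L.max(0).round(1))
    u,v=proj(c,(.50,.06,.09))[0].astype(int)
    ims.append(cv2.resize(c["pixels"][v-45:v+45,u-40:u+40],None,fx=5,fy=5,interpolation=2))
cv2.imwrite("pics/"+sys.argv[1],np.hstack(ims)[:,:,::-1])
E
python3 look.py l1.png 0.1
```

```text
time: 7.68
position: [0.4219, 0.0447, 0.0954]
orientation: [[0.987, 0.158, 0.001], [0.158, -0.987, -0.0], [0.001, 0.0, -1.0]]
ft_force: [-0.9, 0.4, -1.2]
gripper_width: 0.0383
grasp_force: 36.1
[0.4219 0.0447 0.0954] [-0.94  0.37 -1.21] 0.03833653392026265
top tile []
top table_centre [array([0.5772, 0.072 , 0.0626])]
top tile 0.22 [75.7 78.3] 1.7 local min/max [-209.5 -363.4] [-127.3 -279.5]
top work_table 0.66 [52.7 67.1] 19.2 local min/max [-34.1 -29.4] [27.  31.1]
side tile [array([0.4639, 0.0512, 0.092 ])]
side table_centre [array([0.5791, 0.0701, 0.0601])]
side tile 0.86 [106.5  51.5] 7.4 local min/max [-143.8  -18.2] [-37.4  33.4]
side work_table 0.75 [92.8 67. ] 8.3 local min/max [-63.1 -25.8] [29.9 41.8]
```

View pics/l1.png

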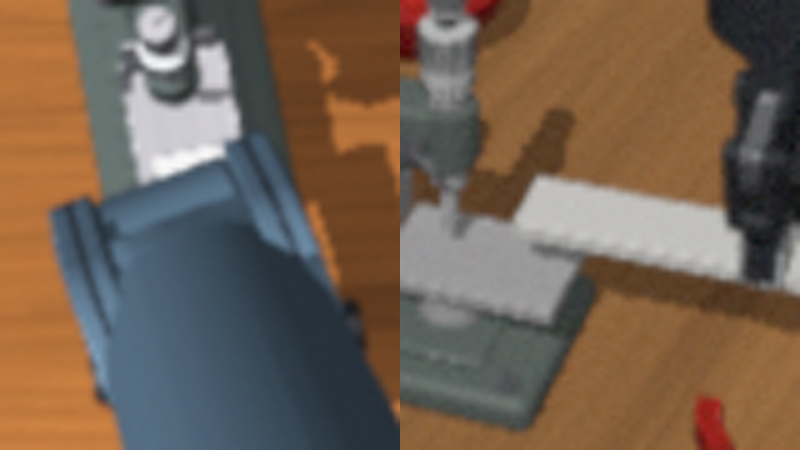

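```bash
python3 -m jog '[[[0,1,15,0,0,0,1],[0,1,26,0,0,0,1],[0,1,30,0,0,0,1],[0,1,30,0,0,0,1],[0,1,30,0,0,0,1]]]';python3 -m jog '[[[0,0,0.5,0,0,0,1],[0,0,1,0,0,0,1],[0,0,1,0,0,0,1]]]';python3 -m jog '[[[0,0,1,0,0,0,1],[0,0,1,0,0,0,1],[0,0,1,0,0,0,1]]]'
```

```text
time: 8.6
position: [0.4208, 0.0446, 0.0654]
orientation: [[0.987, 0.16, -0.0], [0.16, -0.987, -0.0], [-0.0, -0.0, -1.0]]
ft_force: [-0.7, 0.5, -0.9]
gripper_width: 0.0381
grasp_force: 36.1
time: 8.85
position: [0.4211, 0.0446, 0.0646]
orientation: [[0.987, 0.16, 0.001], [0.16, -0.987, 0.0], [0.001, 0.0, -1.0]]
ft_force: [-1.0, -0.1, -1.4]
gripper_width: 0.0386
grasp_force: 36.1
time: 9.1
position: [0.421, 0.0445, 0.0634]
orientation: [[0.987, 0.16, 0.0], [0.16, -0.987, 0.0], [0.0, -0.0, -1.0]]
ft_force: [0.1, -0.4, -0.9]
gripper_width: 0.0383
grasp_force: 36.1
```

```bash
python3 -m jog '[[[0,-1,1,0,0,0,1],[0,-1,1,0,0,0,1],[0,-1,1,0,0,0,1]]]';python3 -m jog '[[[0,0,1,0,0,0,1],[0,0,1,0,0,0,1],[0,0,1,0,0,0,1]]]'
```

```text
time: 9.35
position: [0.4208, 0.0456, 0.0623]
orientation: [[0.987, 0.16, 0.0], [0.16, -0.987, 0.0], [0.0, -0.0, -1.0]]
ft_force: [0.6, -0.2, -0.4]
gripper_width: 0.0387
grasp_force: 36.1
time: 9.6
position: [0.4208, 0.0455, 0.0613]
orientation: [[0.987, 0.16, 0.0], [0.16, -0.987, 0.0], [0.0, -0.0, -1.0]]
ft_force: [0.2, -0.3, 0.7]
gripper_width: 0.0385
grasp_force: 36.2
```

```bash
python3 -m jog '[[[0,0,-0.7,0,0,0,1],[8,0,-0.7,0,0,0,1],[18,0,-0.7,0,0,0,1],[28,0,-0.7,0,0,0,1],[38,0,-0.7,0,0,0,1],[46,0,-0.7,0,0,0,1],[52,0,-0.7,0,0,0,1],[55,0,-0.7,0,0,0,1],[56,0,-0.7,0,0,0,1],[56,0,-0.7,0,0,0,1]]]'; python3 look.py l2.png 0.069
```

```text
time: 10.43
position: [0.4761, 0.0545, 0.062]
orientation: [[0.987, 0.16, 0.0], [0.16, -0.987, 0.0], [0.0, -0.0, -1.0]]
ft_force: [-1.8, -0.1, 4.4]
gripper_width: 0.0381
grasp_force: 36.6
[0.4761 0.0545 0.062 ] [-1.76 -0.12  4.41] 0.038128811877212315
top tile []
top table_centre [array([0.5782, 0.0757, 0.0602])]
top tile 0.52 [73.9 81. ] 2.7 local min/max [-206.8 -372.2] [-128.9 -285.5]
side tile [array([0.522 , 0.0613, 0.0631])]
side table_centre [array([0.577 , 0.0703, 0.0607])]
side tile 0.74 [111.9  51.4] 9.0 local min/max [-89.  -18.7] [22.7 32.8]
side work_table 0.54 [ 54.3 106.6] 71.3 local min/max [-61.5 -20.9] [31.1 42.6]
```

View pics/l2.png

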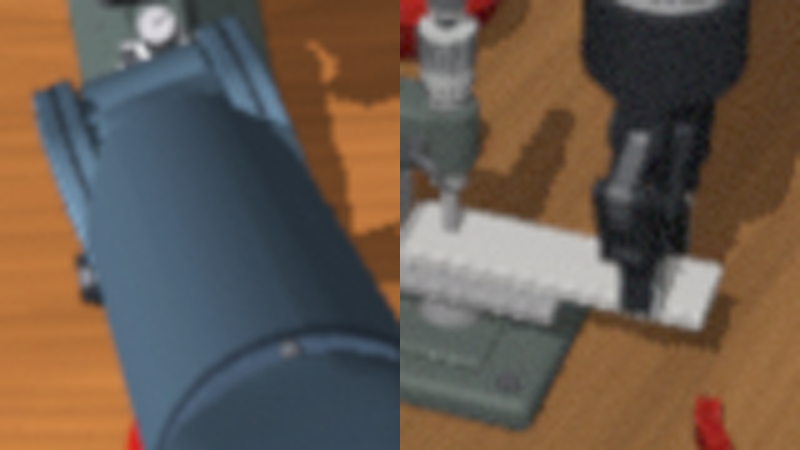

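```bash
python3 -m jog '[[[2,0,-0.5,0,0,0,1],[4,0,-0.5,0,0,0,1],[6,0,-0.5,0,0,0,1],[6,0,-0.5,0,0,0,1]]]'; python3 -m jog '[[[1,0,0,0,0,0,1],[2,0,0,0,0,0,1],[2,0,0,0,0,0,1]]]'; python3 -m jog '[[[1,0,0,0,0,0,1],[1,0,0,0,0,0,1],[1,0,0,0,0,0,1]]]'
```

```text
time: 11.27
position: [0.4819, 0.0553, 0.0624]
orientation: [[0.987, 0.159, -0.0], [0.159, -0.987, -0.0], [-0.0, 0.0, -1.0]]
ft_force: [-2.8, -0.4, 3.9]
gripper_width: 0.0383
grasp_force: 36.6
time: 11.52
position: [0.4839, 0.0556, 0.0624]
orientation: [[0.987, 0.159, -0.0], [0.159, -0.987, -0.0], [-0.0, 0.0, -1.0]]
ft_force: [-3.2, -0.9, 4.9]
gripper_width: 0.0385
grasp_force: 36.6
time: 11.77
position: [0.4849, 0.0558, 0.0625]
orientation: [[0.987, 0.159, 0.0], [0.159, -0.987, -0.0], [0.0, 0.0, -1.0]]
ft_force: [-3.8, -0.4, 5.0]
gripper_width: 0.0385
grasp_force: 36.6
```

```bash
for i in 1 2 3; do python3 -m jog '[[[1,0,0,0,0,0,1],[1,0,0,0,0,0,1],[1,0,0,0,0,0,1]]]' | grep -E "pos|ft"; done
```

```text
position: [0.4859, 0.056, 0.0625]
ft_force: [-3.8, 0.1, 4.7]
position: [0.4869, 0.0562, 0.0625]
ft_force: [-4.0, -0.5, 4.9]
position: [0.4872, 0.0562, 0.0624]
ft_force: [-5.4, -0.9, 6.5]
```

```bash
python3 -m jog '[[[1,0,0,0,0,0,1],[1,0,0,0,0,0,1],[1,0,0,0,0,0,1]]]' | grep -E "pos|ft"; python3 -m jog '[[[0.7,0,0,0,0,0,1],[0.7,0,0,0,0,0,1],[0.7,0,0,0,0,0,1]]]' | grep -E "pos|ft"
```

```text
position: [0.4873, 0.0563, 0.0623]
ft_force: [-6.8, -1.1, 9.5]
position: [0.4873, 0.0562, 0.0622]
ft_force: [-8.9, -1.5, 10.7]
```

```bash
python3 -m jog '[[[-2,0,0,0,0,0,1],[-2,0,0,0,0,0,1],[-2,0,0,0,0,0,-1],[-2,0,0,0,0,0,-1],[-2,0,0,0,0,0,-1],[-2,0,0,0,0,0,-1],[-2,0,0,0,0,0,-1],[-2,0,0,0,0,0,-1],[-2,0,-15,0,0,0,-1],[-2,0,-50,0,0,0,-1],[-2,0,-90,0,0,0,-1],[-2,0,-130,0,0,0,-1],[-2,0,-170,0,0,0,-1],[-2,0,-190,0,0,0,-1],[-2,0,-190,0,0,0,-1]]]'; python3 look.py l3.png 0.069; python3 -c "
from h import *
s=env.observe();print(s['q'].round(3),s['torque'])"
```

```text
time: 14.27
position: [0.4906, 0.0569, 0.2576]
orientation: [[0.987, 0.159, 0.009], [0.159, -0.987, 0.001], [0.01, 0.0, -1.0]]
ft_force: [1.1, 0.6, -0.4]
gripper_width: 0.0856
grasp_force: 0.0
[0.4906 0.0569 0.2576] [ 1.12  0.6  -0.36] 0.08562103695973648
top tile []
top table_centre [array([ 0.4965,  0.4082, -0.0012])]
side tile [array([0.5324, 0.06  , 0.0606])]
side table_centre [array([0.5759, 0.0705, 0.0626])]
side tile 0.91 [153.3  51.4] 11.8 local min/max [-121.   -17.7] [32.8 36.1]
side work_table 0.79 [91.8 22.4] 8.7 local min/max [-60.3  20.8] [31.5 43.4]
[-0.034  0.25  -0.203  1.919  0.06   0.98  -1.674] [ 0.00210482 -0.01670747 -0.0153845 ]
```

View pics/l3.png

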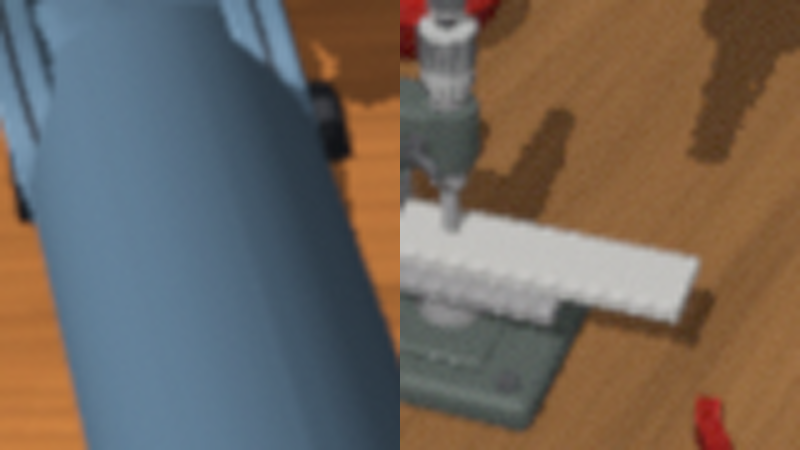

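```bash
python3 -m jog '[[[30,0,0,0,0,-7,-1],[60,0,0,0,0,-14,-1],[86,0,0,0,0,-21,-1],[86,0,0,0,0,-28,-1],[86,0,0,0,0,-35,-1],[86,0,0,0,0,-42,-1],[86,0,0,0,0,-49,-1],[86,0,0,0,0,-56,-1],[86,0,0,0,0,-63,-1],[86,0,0,0,0,-70,-1],[86,0,0,0,0,-77,-1],[86,0,0,0,0,-84,-1],[86,0,0,0,0,-91,-1],[86,0,0,0,0,-98,-1],[86,0,0,0,0,-105,-1],[86,0,0,0,0,-112,-1],[86,0,0,0,0,-119,-1],[86,0,0,0,0,-119,-1]]]'; python3 -c "
from h import *
s=env.observe();print(s['q'].round(3),s['torque'])"
```

```text
time: 16.27
position: [0.5723, 0.0698, 0.252]
orientation: [[-0.621, 0.784, -0.001], [0.784, 0.621, 0.0], [0.001, -0.001, -1.0]]
ft_force: [0.3, -0.5, -0.5]
gripper_width: 0.0855
grasp_force: 0.0
[ 0.248  0.456 -0.598  1.69   0.284  1.084  0.233] [-0.00896248  0.01771781  0.00738803]
```

```bash
python3 -m jog '[[[-1.7,4,0,0,0,-7,-1],[-1.7,4,0,0,0,-14,-1],[-1.7,4,0,0,0,-21,-1],[-1.7,4,0,0,0,-28,-1],[-1.7,4,0,0,0,-35,-1],[-1.7,4,0,0,0,-42,-1],[-1.7,4,0,0,0,-49,-1],[-1.7,4,0,0,0,-56,-1],[-1.7,4,0,0,0,-63,-1],[-1.7,4,0,0,0,-70,-1],[-1.7,4,0,0,0,-77,-1],[-1.7,4,0,0,0,-84,-1],[-1.7,4,0,0,0,-91,-1],[-1.7,4,0,0,0,-98,-1],[-1.7,4,0,0,0,-105,-1],[-1.7,4,0,0,0,-112,-1],[-1.7,4,0,0,0,-119,-1],[-1.7,4,0,0,0,-125,-1],[-1.7,4,0,0,0,-125,-1],[-1.7,4,0,0,0,-125,-1]]]'; python3 -c "
from h import *
s=env.observe();print(s['q'].round(3),s['torque'])
c=cam('side')
for l in('ratchet_top','barrel'): print(l,[(np.round(x['position'],4),x['p']) for x in imaging.mark_of('side',l)[:2]])
u,v=proj(c,(.576,.071,.2))[0].astype(int)
cv2.imwrite('pics/k1.png',cv2.resize(c['pixels'][v-40:v+40,u-40:u+40],None,fx=6,fy=6,interpolation=2)[:,:,::-1])"
```

```text
time: 17.93
position: [0.5765, 0.0711, 0.2521]
orientation: [[-0.295, -0.956, -0.001], [-0.956, 0.295, 0.0], [-0.0, 0.001, -1.0]]
ft_force: [0.1, 0.1, 0.4]
gripper_width: 0.0854
grasp_force: 0.0
[ 0.538  0.631 -1.074  1.662  0.586  1.209  2.17 ] [ 0.00450586 -0.0488612   0.00213103]
ratchet_top [(array([0.5756, 0.0754, 0.2387]), 0.42)]
barrel [(array([0.5764, 0.0738, 0.1546]), 0.53)]
```

View pics/k1.png

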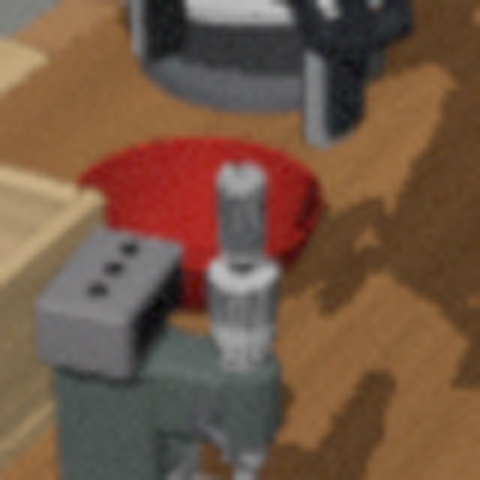

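```bash
python3 -m jog '[[[0,0,20,0,0,0,-1],[0,0,40,0,0,0,-1],[0,0,46,0,0,0,-1],[0,0,46,0,0,0,-1],[0,0,46,0,0,0,1],[0,0,46,0,0,0,1],[0,0,46,0,0,0,1],[0,0,46,0,0,0,1],[0,0,46,0,0,0,1],[0,0,46,0,0,0,1],[0,0,46,0,0,0,1],[0,0,46,0,0,0,1],[0,0,46,0,0,0,1],[0,0,46,0,0,0,1]]]' 40; python3 -c "
from h import *
s=env.observe();print(s['q'].round(3),s['torque'])"
```

```text
time: 19.25
position: [0.5771, 0.0711, 0.207]
orientation: [[-0.29, -0.957, 0.001], [-0.957, 0.29, -0.0], [-0.0, -0.001, -1.0]]
ft_force: [0.0, -1.4, 5.9]
gripper_width: 0.0167
grasp_force: 39.1
[ 0.514  0.677 -1.037  1.707  0.638  1.134  2.137] [-0.2140201  -0.01218201 -0.01377984]
```

```bash
cat > t.py <<'E'
from h import *
s=env.observe();R=s["orientation"];print("T",round(s["time"],2),s["torque"].round(3),"F",s["ft_force"].round(1),"q7",s["q"][6].round(3),"yaw",np.degrees(np.arctan2(R[1][0],R[0][0])).round(1))
E
python3 t.py; python3 -m jog '[[[0,0,0,0,0,5,1],[0,0,0,0,0,10,1],[0,0,0,0,0,15,1],[0,0,0,0,0,20,1],[0,0,0,0,0,25,1],[0,0,0,0,0,30,1]]]'; python3 t.py;  python3 -m jog '[[[0,0,0,0,0,5,1],[0,0,0,0,0,10,1],[0,0,0,0,0,15,1],[0,0,0,0,0,20,1],[0,0,0,0,0,25,1],[0,0,0,0,0,30,1]]]'; python3 t.py
```

```text
T 19.25 [-0.214 -0.012 -0.014] F [ 0.  -1.4  5.9] q7 2.137 yaw -106.8
time: 19.75
position: [0.5765, 0.0716, 0.207]
orientation: [[-0.732, -0.681, 0.0], [-0.681, 0.732, 0.0], [-0.0, 0.0, -1.0]]
ft_force: [-1.8, -0.9, 6.6]
gripper_width: 0.0163
grasp_force: 39.4
T 19.75 [-0.035  0.446  0.012] F [-1.8 -0.9  6.6] q7 1.674 yaw -137.1
time: 20.25
position: [0.5762, 0.0722, 0.207]
orientation: [[-0.974, -0.225, -0.0], [-0.225, 0.974, 0.001], [0.0, 0.001, -1.0]]
ft_force: [-2.1, 2.3, 7.2]
gripper_width: 0.0166
grasp_force: 39.4
T 20.25 [0.291 0.558 0.043] F [-2.1  2.3  7.2] q7 1.213 yaw -167.0
```

```bash
for i in 1 2 3 4; do python3 -m jog '[[[0,0,0,0,0,5,1],[0,0,0,0,0,10,1]]]' >/dev/null; python3 t.py; done
```

```text
T 20.42 [0.421 0.551 0.027] F [-2.3  1.8  6. ] q7 1.059 yaw -177.0
T 20.58 [0.555 0.494 0.031] F [-1.7  2.1  6.3] q7 0.905 yaw 173.0
T 20.75 [0.561 0.47  0.034] F [-2.7  2.5  5.3] q7 0.751 yaw 163.0
T 20.92 [0.776 0.31  0.024] F [-2.7  2.9  5.9] q7 0.596 yaw 153.0
```

```bash
for i in 1 2 3 4; do python3 -m jog '[[[0,0,0,0,0,5,1],[0,0,0,0,0,10,1]]]' >/dev/null; python3 t.py; done
```

```text
T 21.08 [0.825 0.289 0.068] F [-1.2  3.5  4.2] q7 0.441 yaw 143.0
T 21.25 [0.879 0.139 0.034] F [-0.9  3.2  4.1] q7 0.286 yaw 133.0
T 21.42 [ 0.968 -0.048  0.075] F [0.1 4.4 4.6] q7 0.13 yaw 123.0
T 21.58 [ 1.044 -0.2    0.048] F [-0.1  4.8  2.7] q7 -0.026 yaw 113.0
```

```bash
for i in 1 2 3 4 5 6; do python3 -m jog '[[[0,0,0,0,0,5,1]]]' >/dev/null; python3 t.py; done
```

```text
T 21.67 [ 1.095 -0.254  0.044] F [1.2 4.7 3.8] q7 -0.104 yaw 108.0
T 21.75 [ 1.044 -0.321  0.048] F [1.4 4.8 2.3] q7 -0.182 yaw 103.0
T 21.83 [ 1.065 -0.421  0.023] F [2.1 4.6 2.3] q7 -0.26 yaw 98.0
T 21.92 [ 1.099 -0.45   0.102] F [1.7 3.9 3. ] q7 -0.338 yaw 93.0
T 22.0 [ 0.981 -0.534  0.094] F [2.5 5.1 0.7] q7 -0.416 yaw 88.0
T 22.08 [ 1.075 -0.626  0.058] F [3.3 4.3 1.5] q7 -0.495 yaw 83.0
```

```bash
for i in 1 2 3 4 5 6; do python3 -m jog '[[[0,0,0,0,0,4,1]]]' >/dev/null; python3 t.py; done
```

```text
T 22.17 [ 1.048 -0.739  0.023] F [3.  4.6 2. ] q7 -0.557 yaw 79.0
T 22.25 [ 1.04  -0.723  0.108] F [3.6 4.8 1.7] q7 -0.619 yaw 75.1
T 22.33 [ 1.028 -0.912  0.054] F [4.  5.4 0.4] q7 -0.682 yaw 71.1
T 22.42 [ 0.962 -0.89   0.038] F [4.3 4.4 0.7] q7 -0.745 yaw 67.1
T 22.5 [ 0.964 -0.927  0.029] F [4.6 4.5 0.2] q7 -0.807 yaw 63.1
T 22.58 [ 0.994 -0.951  0.054] F [ 5.   4.1 -0.5] q7 -0.87 yaw 59.1
```

```bash
sed -i 's/"yaw"/"e7",s["effort"][6].round(4),"yaw"/' t.py; for i in 1 2 3 4 5 6; do python3 -m jog '[[[0,0,0,0,0,4,1]]]' >/dev/null; python3 t.py; done
```

```text
T 22.67 [ 0.907 -1.083  0.096] F [ 4.3  4.6 -0. ] q7 -0.933 e7 0.9405 yaw 55.1
T 22.75 [ 0.938 -1.058  0.062] F [5.2 3.8 0. ] q7 -0.996 e7 0.938 yaw 51.1
T 22.83 [ 0.858 -1.11   0.052] F [ 5.   3.9 -0.7] q7 -1.058 e7 0.9354 yaw 47.1
T 22.92 [ 0.873 -1.155  0.049] F [ 4.5  3.1 -0.4] q7 -1.121 e7 0.9324 yaw 43.1
T 23.0 [ 0.839 -1.195  0.085] F [ 5.   3.2 -0.3] q7 -1.184 e7 0.9295 yaw 39.1
T 23.08 [ 0.764 -1.242  0.097] F [ 5.5  4.9 -0.7] q7 -1.247 e7 0.9269 yaw 35.1
```

```bash
for i in 1 2 3 4 5 6; do python3 -m jog '[[[0,0,0,0,0,4,1]]]' >/dev/null; python3 t.py; done
```

```text
T 23.17 [ 0.745 -1.269  0.04 ] F [ 5.8  2.4 -0.5] q7 -1.31 e7 0.9242 yaw 31.1
T 23.25 [ 0.725 -1.256  0.133] F [ 5.3  3.9 -0.9] q7 -1.373 e7 0.9214 yaw 27.1
T 23.33 [ 0.665 -1.267  0.066] F [ 5.5  3.4 -1. ] q7 -1.436 e7 0.9185 yaw 23.1
T 23.42 [ 0.596 -1.27   0.061] F [ 6.6  3.8 -1.1] q7 -1.498 e7 0.9155 yaw 19.1
T 23.5 [ 0.601 -1.321  0.145] F [5.8 2.2 0.3] q7 -1.561 e7 0.9125 yaw 15.1
T 23.58 [ 0.514 -1.332  0.118] F [ 7.1  1.9 -0. ] q7 -1.624 e7 0.9096 yaw 11.0
```

```bash
cat > th.py <<'E'
from h import *
import sys
a=[];T=[]
for i in range(6):
    c=cam("side");a.append(c["pixels"].astype(float));s=env.observe();T.append(np.r_[s["torque"],s["effort"][6]])
T=np.array(T);print("torque",T.mean(0).round(4),"sd",T.std(0).round(4),s["time"])
m=np.mean(a,0);np.save(sys.argv[1],m)
(u0,v0),(u1,v1)=proj(c,[(.576,.071,.19),(.576,.071,.156)]);print(u0,v0,v1)
r=(slice(int(v0)-2,int(v1)+4),slice(int(u0)-9,int(u0)+10))
print("noise",np.std(np.array(a)[:,r[0],r[1]],0).mean().round(2))
if len(sys.argv)>2:
    d=np.abs(m-np.load(sys.argv[2])).mean(2)
    print("thimble diff",d[r].mean().round(2),d[r].max().round(1))
    print("column diff",d[int(v1)+6:int(v1)+20,int(u0)-25:int(u0)-5].mean().round(2))
E
python3 th.py a0.npy; python3 -m jog '[[[0,0,0,0,0,4,1],[0,0,0,0,0,8,1]]]'; python3 th.py a1.npy a0.npy; python3 t.py
python3 -c "
import numpy as np,cv2
f=[np.load('a%d.npy'%i)[175:285,270:330] for i in (0,1)]
cv2.imwrite('pics/th.png',cv2.resize(np.hstack(f).clip(0,255).astype('uint8'),None,fx=5,fy=5,interpolation=2)[:,:,::-1])"
```

```text
torque [ 0.5889 -1.3292 -0.0083 -0.1228] sd [0.0092 0.0143 0.0322 0.2595] 23.8833
300.90090847834165 202.0907359782908 214.3768733596955
noise 1.95
time: 24.05
position: [0.5788, 0.0725, 0.2071]
orientation: [[0.999, 0.053, 0.005], [0.053, -0.999, 0.002], [0.005, -0.002, -1.0]]
ft_force: [6.8, 1.8, -0.0]
gripper_width: 0.0163
grasp_force: 39.0
torque [ 0.4712 -1.3505 -0.011  -0.1223] sd [0.0215 0.0058 0.0196 0.2623] 24.35
300.90090847834165 202.0907359782908 214.3768733596955
noise 1.89
thimble diff 3.81 27.8
column diff 0.89
T 24.35 [ 0.46  -1.35   0.025] F [ 6.3  2.2 -0.1] q7 -1.747 e7 0.0027 yaw 3.2
```

View pics/th.png

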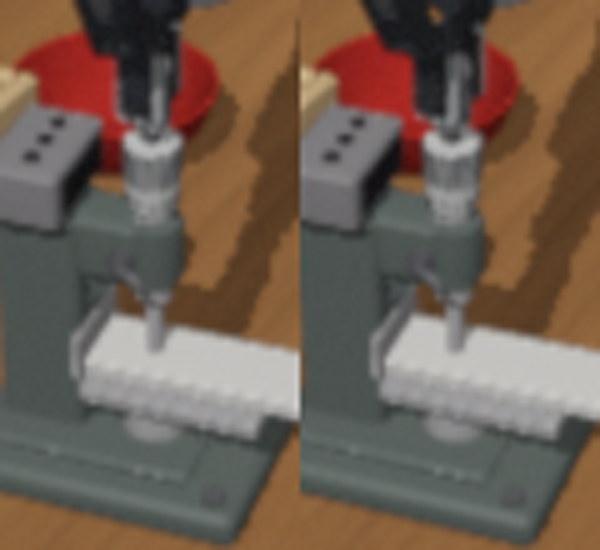

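```bash
python3 -c "
import numpy as np
a,b=[np.load('a%d.npy'%i).mean(2) for i in (0,1)]
print((b-a)[196:226,292:312].round(0).astype(int))"
```

```text
[[-17 -38 -21  -2  -2  -4   3  47  31 -19 -31   5   8   3   0   1   3   2
   -3  -1]
 [-10 -21 -19  -3   1   0   7  51  33 -18 -34   0   8   3   3   0   1   1
    1   1]
 [ -1  -6 -18  -5  11   4   8  52  33 -22 -35  -8   3   2  -1  -1   0   0
   -1   3]
 [  0  -6 -20  -7  17   6   4  35  26 -24 -16   1   2   2   0  -1   0   1
    0   0]
 [ -1   0  -6  -5   2  -1   0   4 -13 -18   8   5   1   0   1   6  -3   4
   -2   0]
 [ -2  -1  -7  -3  -1  -5  -3  -4 -28 -14   6   5   4   1   2  -2   2  -1
   -1   0]
 [  1  -1  -3   0   0  -1  -3  -2  -5  -2   3  16   6  -3  -3   1  -1   3
   -2  -2]
 [  1   0   3   1   0   0  -3  -1  -1   0   4  18   9  -7  -8   0   0   0
   -2   0]
 [  0   0   1   4   2  -1  -2  -1  -1   0   0   3   4   0  -1   1   1   4
    0   0]
 [  2   0   1   5   1  -1  -4  -2   0   0  -2  -3   8   5   1   1   1   0
   -1   3]
 [ -2  -2  -1   3 -10   2  -7  -1  -1  -5 -11 -13   8   7   2   0   0   3
   -1   0]
 [  0  -1  -2   4  -2   0  -6   4  -9 -19 -13 -11  13  10   2   0   2   1
    0   2]
 [  0   1   0   4  -2  -2  -3   5  -9 -20  -6   1  14   6   0   0   0   0
    0 
[... 750 characters left out ...]
  -1   1
    0   0]
 [  0   0   0   2   2   1   0   0   3   2   2   0   1  13   5   1   1   1
    0   0]
 [  1   1   0   0   1   0   0   1   0   0   0   1  -1   2   0   0   1   0
    1   2]
 [  0   1  -1   0   0   1   0   1   1   2   2   0  -1  -1  -1  -1   0   0
    1   0]
 [  1  -1   0  -1   1   1   0   2  -1   0   1   0   2  -1   0   0   1   1
   -1   0]
 [  0   1   0   0  -1   0   0   0   2   1  -1   2  -1   0   0  -1  -2   0
    0   0]
 [  0   1  -1   0   0   1   1  -1  -1   2   0  -1   0   1   1   0   2   1
    1   0]
 [  1   0   1   0  -1   0   0   0   0   0   0   1   1  -1   0   0  -1   1
    2   0]
 [  3   2   1  -1   0  -1   0   1   0   0   2   0  -1   1  -2   1   3   0
    0   0]]
```

```bash
cat > d.py <<'E'
import numpy as np,sys
a,b=[np.load(f).mean(2) for f in sys.argv[1:3]]
d=(b-a);print(d[209:219,294:308].round(0).astype(int));print("metric",np.abs(d[214:219,295:307]).mean().round(2),np.abs(d[203:219,295:307]).mean().round(2))
E
python3 d.py a0.npy a1.npy|tail -1
python3 -m jog '[[[0,0,0,0,0,4,1],[0,0,0,0,0,8,1]]]'>/dev/null; python3 t.py; python3 th.py a2.npy a1.npy|head -1;python3 d.py a1.npy a2.npy
python3 -m jog '[[[0,0,0,0,0,4,1],[0,0,0,0,0,8,1]]]'>/dev/null; python3 t.py; python3 th.py a3.npy a2.npy|head -1;python3 d.py a2.npy a3.npy
```

```text
metric 4.24 5.09
T 24.52 [ 0.348 -1.28   0.077] F [ 4.7  1.7 -0.3] q7 -1.875 e7 1.0368 yaw -5.0
torque [ 0.4265 -1.3363 -0.0038 -0.1238] sd [0.0145 0.0234 0.0341 0.2621] 24.8167
[[  2  -1   2   0  -3   2  13   5  -2   1  -3  -2   1   0]
 [  1  -1   3  -2  -3   3  11   4   0  -1 -13  -7   0   2]
 [  2  -1   4   0  -2   4   7   2  -4  -2 -11  -4   0   1]
 [  0  -3  -5  -4  -1  10   7  -3  -4  -3  -6  -3   0   1]
 [ -2   0   1  -4   0   7   4  -8  -5   0   0   1   0   0]
 [ -4   1   5   3   5   3   1  -1  -5   1   1  -1   1   0]
 [ -1  10  11   3  11   5   1  -1 -11   1   5   2   0   0]
 [ -2   5  -4  -2  -1  -6  -1   4  -4   3   1  -2   1  -1]
 [  0   1   0   1  -8 -13  -3  10   5   1   1   0   0   0]
 [  0   1   0   0  -2  -2   0   2   0   0   0   0  -1  -2]]
metric 2.91 3.09
T 24.98 [ 0.301 -1.266  0.123] F [ 6.1  2.  -0.9] q7 -2.001 e7 1.0366 yaw -13.0
torque [ 0.3237 -1.3243 -0.0178 -0.123 ] sd [0.039  0.0204 0.0306 0.2616] 25.2833
[[-2  2  7 -5  0 -2 -2  2  6  2 -2  1  0  0]
 [-1  0  3 -1  1  3  2  2  3  2  5  2  1 -2]
 [-1 -4 -4  0  3  7  3  1  5  3  6  2 -2  1]
 [-1 -2  0  7  3  3  0 -1  2  1  3  1  0  0]
 [-2  0 -1  5  3  2 -1  1  1  1  1  0  1  0]
 [ 0  0  0  0  1  1  0 -1  4  1  0  4  0  0]
 [ 1  0  0  1  0  0  0  1  9  5  1 -1  2  0]
 [ 2  0  0  1  1  0  0  1  5  3  1  2  1  1]
 [ 1  1 -2  1 -1  0  0 -1  0 -1 -2  1  1  0]
 [ 0 -1  1  0  1  1  0 -1  0  0  1  0  1  0]]
metric 1.18 1.68
```

```bash
python3 -m jog '[[[0,0,0,0,0,4,1],[0,0,0,0,0,8,1]]]'>/dev/null; python3 t.py; python3 th.py a4.npy a3.npy|head -1;python3 d.py a3.npy a4.npy; python3 d.py a2.npy a4.npy|tail -1
python3 -m jog '[[[0,0,0,0,0,4,1],[0,0,0,0,0,8,1],[0,0,0,0,0,12,1],[0,0,0,0,0,16,1]]]'>/dev/null; python3 t.py; python3 th.py a5.npy a4.npy|head -1;python3 d.py a4.npy a5.npy;python3 d.py a2.npy a5.npy|tail -1
```

```text
T 25.45 [ 0.218 -1.202  0.113] F [5.9 1.3 0.6] q7 -2.126 e7 1.0364 yaw -21.0
torque [ 0.2417 -1.2554 -0.0196 -0.1221] sd [0.0502 0.0268 0.0158 0.2614] 25.75
[[ 1 -4  3  1  2  4  2  0  2  2  8  6  1  1]
 [ 0 -8 -3  6  4  4  0  1  1  0  6  4 -1  1]
 [ 0  1 -1  6  2  3 -5 -3 -5 -2  5  1  2  0]
 [ 2  4  2  3  2  0 -6 -4 -4 -1  2  2  0 -1]
 [ 1  1  0  0 -1 -1 -5 -2  1 -1 -1  2 -1  1]
 [ 0  0  1  0  0  0  0  1  1  2  1 -3  1  0]
 [ 0  1  0  0  1  0  0  0  4  2  0  1 -2  0]
 [ 1  0  0  1  1  3  0 -2 -1  1  0 -2 -1  0]
 [ 0 -1  2  0  2  6  2 -3 -1  0  1  0  0  0]
 [ 0  1  0  0 -1  0  0  0  0  0 -1 -1  0  0]]
metric 0.98 1.76
metric 1.41 2.36
T 26.08 [ 0.077 -1.07   0.077] F [4.7 1.2 1.1] q7 -2.377 e7 0.9031 yaw -37.0
torque [ 0.0723 -1.1148 -0.0183 -0.1274] sd [0.032  0.0246 0.0272 0.2581] 26.3833
[[ 0  2 -2 -2 -2 -1  0  1 -2  0 -2 -2 -1  0]
 [-1  2  0 -5 -3  1  1  0  2  1 -2  0  1  1]
 [-1  0  2  1  1 -1  4  2  3  2  0  0  0 -1]
 [ 0  0  0  1  0  0  1  1  2  0  0  1  0 -1]
 [-1 -1  0  0  0  0  2  0  0  1  2 -1  0 -2]
 [ 1  1 -1 -1 -1 -1  0  0  0 -1  0  2  0 -1]
 [-2  0 -1 -1  0  0  1  0  0  0  1 -1  1 -1]
 [-1 -1  0  0  0  0  1  3  2  0 -1  0 -1  0]
 [-2  0 -2  0  0  1  1  3  2  1 -1  0  0  0]
 [ 1 -1  0  0  1  0  0  0  0  0  1  1 -1  1]]
metric 0.68 0.86
metric 1.5 2.25
```

```bash
python3 -m jog '[[[0,0,0,0,0,4,1],[0,0,0,0,0,8,1],[0,0,0,0,0,12,1],[0,0,0,0,0,16,1],[0,0,0,0,0,16,1],[0,0,0,0,0,16,-1],[0,0,0,0,0,16,-1],[0,0,0,0,0,16,-1],[0,0,0,0,0,16,-1],[0,0,0,0,0,16,-1],[0,0,0,0,0,16,-1],[0,0,0,0,0,16,-1],[0,0,-20,0,0,16,-1],[0,0,-60,0,0,16,-1],[0,0,-90,0,0,16,-1],[0,0,-90,0,0,16,-1],[0,0,-90,0,0,16,-1]]]'; python3 look.py f.png 0.069; python3 th.py a6.npy a5.npy|head -1; python3 d.py a5.npy a6.npy
python3 -c "
import numpy as np,cv2
f=[np.load('a%d.npy'%i)[175:285,270:330] for i in (5,6)]
cv2.imwrite('pics/th2.png',cv2.resize(np.hstack(f).clip(0,255).astype('uint8'),None,fx=5,fy=5,interpolation=2)[:,:,::-1])"
```

```text
time: 27.8
position: [0.5777, 0.0713, 0.2984]
orientation: [[0.604, -0.797, 0.004], [-0.797, -0.604, 0.001], [0.002, -0.004, -1.0]]
ft_force: [-0.6, -0.1, -1.2]
gripper_width: 0.0856
grasp_force: 0.0
[0.5777 0.0713 0.2984] [-0.58 -0.07 -1.21] 0.08564471340754272
top tile []
top table_centre []
side tile [array([0.53  , 0.0625, 0.062 ])]
side table_centre [array([0.5784, 0.0675, 0.0631])]
side tile 0.66 [152.2  50.7] 9.8 local min/max [-120.2  -17.9] [32.  33.7]
side work_table 0.52 [93.2 21.9] 9.2 local min/max [-62.5  20.7] [30.7 42.6]
torque [-0.0023 -0.0063  0.0274  0.0001] sd [0.0152 0.0211 0.0215 0.0001] 28.6
[[  0   1  -8   7   6  -4 -15  -9  -4  -3   0  -2  -1  -1]
 [  0   5  -4   1   0 -15 -15  -7  -5  -1   4   2  -1  -1]
 [  0   4   0 -10  -6 -16  -5   1   0  -1   1   1   0   1]
 [  0   4   5  -6  -4 -13   0   8   5   2   0  -1   0   1]
 [  2   0   0  -1  -2  -9   1   9   3  -1  -1   0   0   1]
 [  4  -4  -6  -2  -6  -4  -1   0   0  -4  -2  -1  -2   0]
 [  0 -13  -9  -3 -11  -5  -1  -1  -1  -9  -4  -1  -1   0]
 [ -1  -3   6   2   1   2   0  -5  -4  -7   0   1   0  -2]
 [  1   0   2   0   8   5   1  -7  -4  -1  -1   2   1  -1]
 [ -1   1   0  -1   1   0   0  -2  -1  -2  -1   1   2  -1]]
metric 2.71 3.75
```

View pics/th2.png

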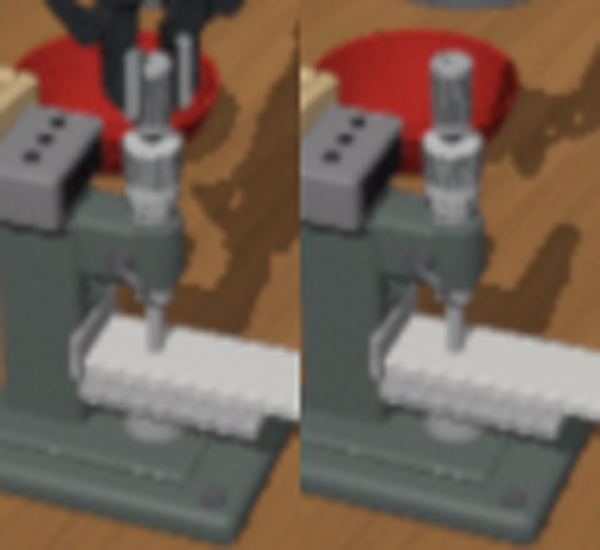

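```bash
for i in 0 1 2 3 4 5; do echo $i; python3 d.py a$i.npy a6.npy|tail -6; done
```

```text
0
 [  5   8   2   7  -2  -2   0   0   6   0   8   6   0  -1]
 [ -1 -13   0  15  -6  -8   3  -2  10  -2   0   8   4   0]
 [ -1  -9   2  13  -2  -8   9  -2   8  -1  -3   1  -1  -1]
 [ -1   0   3   5  -3  -1  10   2   8   2  -2   8   4   0]
 [  0   2   1   1  -1  -1   2   1   1  -1   1  14   6   0]]
metric 4.25 5.27
1
 [ 1 -2 -2  1  0 -1  0 -1  0 -1 -1  1  0 -1]
 [-1 -3  1  0  0  0  0 -1  0 -1  3  0  0 -1]
 [-1  1  1  1  3  0  0  1 -1 -2  2 -1  0 -1]
 [ 0  2  0  1  1  1  0  1  1  0 -2  2  2 -1]
 [ 0  0  0  0 -1  0 -1 -1 -1 -1  0  1  1 -1]]
metric 0.9 0.97
2
 [  5  -3  -6  -3  -5  -4  -1   0   5  -2  -2   2  -1  -1]
 [  0 -13 -10  -3 -11  -5   0   0  11  -2  -2  -2   0  -1]
 [  1  -4   6   4   3   6   1  -3   3  -4   1   2  -1   0]
 [  0   1   0   0   9  14   3  -9  -4  -1  -3   2   2  -1]
 [  0  -1   0   0   2   1  -1  -2  -1  -1   0   1   2   1]]
metric 3.16 3.34
3
 [  5  -3  -6  -3  -6  -4  -1   1   1  -2  -2  -2  -1  -1]
 [ -1 -12 -10  -4 -11  -5   0  -1   3  -7  -3  -1  -2  -1]
 [ -1  -4   5   2   2   6   1  -4  -2  -7   0   0  -2  -1]
 [ -1  -1   2   0  10  13   3  -7  -3   0   0   1   1  -1]
 [  0   1  -1   0   1   0  -1  -2  -1  -1  -1   1   0   1]]
metric 3.0 3.73
4
 [  4  -3  -7  -3  -6  -5  -1   0   0  -4  -3   1  -2  -1]
 [ -1 -13  -9  -4 -11  -5   0   0  -1  -9  -4  -2   0  -1]
 [ -2  -4   6   1   2   3   2  -2  -2  -8  -1   1  -1  -1]
 [ -1   0   0   0   8   7   1  -4  -2   0  -1   1   0  -1]
 [  0   0  -1   0   2   0  -1  -2  -1  -1   0   2   1   1]]
metric 2.7 3.83
5
 [  4  -4  -6  -2  -6  -4  -1   0   0  -4  -2  -1  -2   0]
 [  0 -13  -9  -3 -11  -5  -1  -1  -1  -9  -4  -1  -1   0]
 [ -1  -3   6   2   1   2   0  -5  -4  -7   0   1   0  -2]
 [  1   0   2   0   8   5   1  -7  -4  -1  -1   2   1  -1]
 [ -1   1   0  -1   1   0   0  -2  -1  -2  -1   1   2  -1]]
metric 2.71 3.75
```

```bash
python3 -m jog '[[[-1,-0.7,0,0,0,-6,-1],[-1,-0.7,20,0,0,-12,-1],[-1,-0.7,45,0,0,-16,-1],[-1,-0.7,45,0,0,-16,-1],[-1,-0.7,70,0,0,-16,-1],[-1,-0.7,90,0,0,-16,-1],[-1,-0.7,90,0,0,-16,-1],[-1,-0.7,90,0,0,-16,-1]]]' 40; python3 t.py; python3 -m jog '[[[0,0,0,0,0,0,1],[0,0,0,0,0,0,1],[0,0,0,0,0,0,1],[0,0,0,0,0,0,1],[0,0,0,0,0,0,1],[0,0,0,0,0,0,1],[0,0,0,0,0,0,1],[0,0,0,0,0,0,1],[0,0,0,0,0,0,1],[0,0,0,0,0,0,1]]]' 40; python3 t.py; python3 th.py a7.npy a5.npy|head -1; for i in 1 5 6; do echo $i;python3 d.py a$i.npy a7.npy|tail -6; done
```

```text
time: 29.27
position: [0.5763, 0.0723, 0.2068]
orientation: [[0.8, -0.601, -0.001], [-0.601, -0.8, -0.0], [-0.001, 0.001, -1.0]]
ft_force: [0.4, -0.2, 0.7]
gripper_width: 0.0853
grasp_force: 0.0
T 29.27 [ 0.043 -0.021 -0.024] F [ 0.4 -0.2  0.7] q7 -2.371 e7 -0.0123 yaw -36.9
time: 30.1
position: [0.5771, 0.0728, 0.2071]
orientation: [[0.801, -0.599, 0.001], [-0.599, -0.801, 0.001], [0.001, -0.001, -1.0]]
ft_force: [0.8, 1.4, 5.9]
gripper_width: 0.0167
grasp_force: 39.3
T 30.1 [ 0.399 -0.094  0.034] F [0.8 1.4 5.9] q7 -2.37 e7 -0.0013 yaw -36.8
torque [ 0.3607 -0.0695  0.0241 -0.0009] sd [0.0323 0.0267 0.0127 0.0001] 30.4
1
 [-1 -1  0  1  1  1  1  0  0  0  0  2  0 -1]
 [-1 -1  1  0  1  2  1  0  1 -2  3  1  0 -2]
 [-1  1  3  1  3  0  1  1  0 -1  1  2  2 -1]
 [ 1  0  1  1  1  1  1  1  1  1 -2  0  0  0]
 [ 0  1 -1  2  0  0  0  0  0  0  1 -1  0 -1]]
metric 0.9 1.04
5
 [  3  -3  -5  -2  -4  -2   0   1   0  -3  -1   1  -2  -1]
 [  0 -11  -9  -3 -10  -4   0   1   0 -10  -4  -1   0   0]
 [ -1  -3   7   1   1   3   1  -4  -3  -7  -1   3   2  -1]
 [  2  -1   3   0   8   6   2  -8  -4   0   0   0  -1   0]
 [ -1   1  -1   1   1   0   1  -1  -1   0   1  -1   1  -1]]
metric 2.65 3.54
6
 [-1  0  2  0  1  2  1  1  0  0  1  1  0 -1]
 [ 0  2 -1  0  1  1  0  1  0 -1  1  1  0 -1]
 [ 0  0  1  0  0  1  0  0  1  1 -1  2  2  0]
 [ 1 -1  1  0  0  0  1  0 -1  0  0 -1 -2  1]
 [ 0  1 -1  1  1  1  1  1  0  1  2 -2 -1  0]]
metric 0.85 0.91
```

```bash
python3 -m jog '[[[0,0,0,0,0,4,1],[0,0,0,0,0,8,1],[0,0,0,0,0,8,1]]]'|grep pos; python3 t.py; python3 th.py a8.npy a5.npy|head -1; for i in 1 5 ; do echo $i;python3 d.py a$i.npy a8.npy|tail -6; done
```

```text
position: [0.5771, 0.0729, 0.2071]
T 30.65 [ 0.355 -0.092  0.014] F [0.1 1.2 5.5] q7 -2.498 e7 -0.803 yaw -45.0
torque [ 0.3931 -0.0956  0.0075 -0.0722] sd [0.0228 0.0426 0.015  0.115 ] 30.95
1
 [ -3   2   6   3   5   3   1  -1  -4   0   2   2   1   0]
 [ -1  11  10   3  11   5   0   0  -9   2   6   1   1   1]
 [  0   5  -4   0   0  -5  -1   5   0   4   1  -1   1  -1]
 [  0   1   0   1  -7 -11  -3   9   5   1  -2   0   1   0]
 [  1   0   0   0  -2  -2   0   0   0   0   1  -1   0  -2]]
metric 2.73 3.17
5
 [  0   0   1   0   0   1   1   0  -4  -3   0   0  -1   1]
 [  1   0   0   0   0  -1  -1   0 -10  -6  -1   0   0   2]
 [  0   1   0   1  -1  -2  -1  -1  -3  -1  -1   1   1  -1]
 [  1  -1   2   0  -1  -7  -2   1   0   0   0   0   0   0]
 [  0   0   0  -1   0  -2   1  -1  -1   0   0  -1   1  -2]]
metric 1.13 2.03
```

```bash
python3 -m jog '[[[0,0,0,0,0,0,1],[0,0,0,0,0,0,1],[0,0,0,0,0,0,1]]]' 20|grep -E "grasp|width"; python3 th.py a8b.npy|head -1; python3 d.py a8.npy a8b.npy|tail -1; python3 -m jog '[[[0,0,0,0,0,0,0.5],[0,0,0,0,0,0,0.3],[0,0,0,0,0,0,0.3],[0,0,0,0,0,0,0.3]]]'; python3 th.py a9.npy a8.npy|head -1; for i in 1 8 ; do echo $i;python3 d.py a$i.npy a9.npy|tail -6; done
```

```text
gripper_width: 0.0164
grasp_force: 39.4
torque [ 0.3813 -0.0804 -0.0026 -0.0037] sd [0.0359 0.0486 0.0406 0.0001] 31.5
metric 0.69 0.71
time: 31.83
position: [0.5761, 0.072, 0.206]
orientation: [[0.709, -0.705, -0.001], [-0.705, -0.709, -0.001], [-0.0, 0.001, -1.0]]
ft_force: [-0.4, -0.3, -0.5]
gripper_width: 0.0301
grasp_force: 0.0
torque [ 0.013   0.0023 -0.0021 -0.0001] sd [0.0132 0.015  0.0263 0.0001] 32.1333
1
 [  0   3   6   3   5   4   0   0   1   3   1   2   0   0]
 [  0  10  11   5  10   6   2  -1   1   8   5   1   1   0]
 [  1   4  -5  -1   4   1   1   0   0   6  -5  -5   0   0]
 [ -1   3  -1   2   0   1   1   0   0   0  -1   1   0   0]
 [ -1  -1  -1   0   0   1   1  -1   0   1   1   1   1  -2]]
metric 2.34 3.13
8
 [  3   2   0   0   0   0  -1   2   5   4   0   1  -1   0]
 [  1   0   1   2  -1   1   1   0  10   6  -1  -1   0  -1]
 [  0  -1  -1  -1   4   6   1  -5   1   2  -6  -4   0   0]
 [ -1   2  -1   2   8  12   4  -9  -5  -1   0   1   0   0]
 [ -1  -1   0   0   2   3   0  -1   1   1   0   2   0   0]]
metric 2.14 3.72
```

```bash
python3 -m jog '[[[0,0,0,0,0,0,0],[0,0,0,0,0,0,-1],[0,0,0,0,0,0,-1],[0,0,0,0,0,0,-1],[0,0,0,0,0,0,-1],[0,0,0,0,0,0,-1],[0,0,0,0,0,0,-1]]]'|grep width; python3 th.py a10.npy|head -1; for i in 1 8 9 ; do echo $i;python3 d.py a$i.npy a10.npy|tail -6; done;python3 -m jog '[[[0,0,-20,0,0,0,-1],[0,0,-60,0,0,0,-1],[0,0,-90,0,0,0,-1],[0,0,-90,0,0,0,-1],[0,0,-90,0,0,0,-1]]]'|grep pos; python3 th.py a11.npy|head -1; for i in 1 6 8 10 ; do echo $i;python3 d.py a$i.npy a11.npy|tail -6; done
```

```text
gripper_width: 0.0854
torque [0.0037 0.0008 0.0084 0.    ] sd [0.0246 0.016  0.0218 0.    ] 33.0167
1
 [  1   4   6   2   5   3   1   0   0   3   1  -9 -28 -35]
 [  0  10  10   4  11   6   0   0   1   7   3 -18 -30 -37]
 [  1   4  -6   0   5   2   1   1   1   5  -7 -19 -31 -37]
 [  1   1  -1   2   1   1   1   1   1   1  -2  -6 -22 -35]
 [  1   0  -1   1   1   1   0   1   0   0   1  -2 -13 -33]]
metric 5.11 4.58
8
 [  4   2   0  -1   0  -1  -1   2   4   3   0 -10 -29 -35]
 [  1  -1   0   1   0   1   0   0  10   6  -3 -19 -31 -38]
 [  0  -1  -2   0   4   7   2  -4   1   1  -8 -18 -32 -37]
 [  1   0  -1   2   8  13   4  -8  -4   0  -1  -5 -23 -35]
 [  1   0  -1   1   2   2   0   0   0   1   0  -1 -13 -31]]
metric 4.95 5.11
9
 [  1   0   0  -1   0  -1   0   0  -1   0   0 -11 -29 -35]
 [  0  -1  -1  -1   1   0  -1   1   0  -1  -2 -19 -31 -37]
 [  0   0  -1   2   0   1   1   0   1  -1  -2 -14 -31 -37]
 [  2  -1   0   0   1   1   0   2   1   1  -1  -6 -23 -34]
 [  2   1  -1   1   1   0  -1   2  -1   0   0  -3 -14 -31]]
metric 3.62 2.2
position: [0.5777, 0.0725, 0.2984]
torque [-0.017   0.00
[... 551 characters left out ...]
 0]
 [ -1  -1  -1   0   0  -1   1  -1  -1   0  -1  -1  -2   1]
 [  0  -1   1   0   1   0   0   1   0   1   1   0   0   0]]
metric 2.23 3.06
8
 [  4   0  -1   0  -1  -1  -1   1   4   3  -1  -1   0   0]
 [  0  -1   0   0   0   0   0   1   9   6  -2  -1   1  -1]
 [  0  -2  -2  -2   4   6   1  -5   0   1  -6  -3  -1  -1]
 [ -1   0  -2   0   8  12   4  -9  -5  -1  -1   1   0   0]
 [  0  -1   1   0   2   2   0   0   0   0   0   2   1   1]]
metric 2.03 3.62
10
 [-1 -2 -1  1 -1  0 -1  0  0  0 -1  9 30 36]
 [-1  0  0  0  0 -1  0  0 -1  0  1 18 32 36]
 [-1 -1  0 -2  0 -1 -1 -1 -1  0  2 15 31 36]
 [-2 -1 -1 -2  0 -1  0 -1 -1 -1 -1  6 22 35]
 [-1 -1  2 -1 -1 -1  0  0 -1 -1  0  2 14 32]]
metric 3.56 2.21
```

```bash
python3 -c "
from h import *
for l in('tile','red_bowl','rim_shard'): print(l,[np.round(x['position'],4) for x in imaging.mark_of('side',l)[:1]])
print(env.close_job())"
```

```text
tile [array([0.5325, 0.059 , 0.0615])]
red_bowl [array([ 7.482e-01, -1.668e-01, -1.000e-04])]
rim_shard [array([ 0.7461, -0.1675, -0.0008])]
the job is handed in; nothing more can be done
None
```

The job is handed in with no verdict returned: the tile is home on the micrometer and clamped by the ratchet knob, which slipped an estimated 50–60° (camera and wrist angle, not read directly); the first release let the thimble turn back a little, so I gripped the knob again, re-tightened it and checked that the thimble held.

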